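Slide the toothed blade insert into the slicer frame

TASK

Pick up the blade insert by its grip bar, lay its two ears on the open front ledges of the slicer frame with the toothed blade leading, and slide it in between the spring clips until it is fully home against the end stop, lying flat in the frame; then let go. Push gently: past the drag of the clips, stop as soon as you feel the firm end stop, which must not take more than 20 N. Leave the yoghurt tub, the lemon and the peeler alone.

Things in the scene. Friction and masses are not known exactly. Their poses are not given: they have to be found in the camera images.
- insert_grip (a point): Blade insert, loose, 0.1-0.2 kg: white plate 90 mm long (x) x 96 wide (y) x 6 thick, flat; an ear 50 long, 6 thick, sticks out 12 mm from each side (120 across ears). On top a grip bar, 14 mm thick along x, 50 long along y, top 42 mm above underside. Toothed steel blade strip along the +x edge, up to 4 mm above the plate. Point: on the centre axis in the bar, 30 mm above underside; leading edge 45 mm ahead in +x.
- slicer: Slicer frame, white plastic, fixed on rubber feet; x from -95 to 150 mm, 160 mm wide, 43.5 mm high. Origin: on the worktop, on the centre line; +x is the way the insert slides in (away from the robot), y left, z up. Two side rails carry ledges at z = 30 mm, 50 to 64 mm either side of the centre line, with upright walls beyond. The ears slide on the ledges; nothing stands in the way between or above the rails.
- ledges (a point): Point on the frame's centre line at ledge height (frame x = -60 mm, z = 30 mm): the insert's centre comes over it when its ears lie on the open front part of the ledges, which is free from above from frame x = -95 to -31 mm. Side walls leave 4 mm each side of the ears. Then the insert's underside is at this height. Axes as the frame.
- slots (a point): Centre line at ledge height where the slots begin (frame x = -20 mm; mouths flare upward over the 11 mm before). From here to frame x = 100 mm a lip covers each ledge, leaving slots 8.5 mm high for the 6 mm ears. At the far end a grey stop bar crosses between the rails, firm but not to be pushed with over 20 N. Its setting varies, unreported: the home insert's centre lies anywhere from 42 to 81 mm past this point.
- clips (a point): Centre line at ledge height, between the first pair of spring clips (frame x = 21.5 mm); a second pair is 34 mm further in. Bent steel leaves in the slot sides, standing 5 mm out of the wall, sloped ends, giving sideways, 3 to 6 N each. Entering each pair takes up to about 10 N more; from the insert's centre 4 mm before this point on, the drag is steady (2 to 6 N in all) until the stop, which is hard.
- tub: Bystander: round yoghurt tub, 72 mm across, 72 mm high, origin under its centre. Leave alone.
- lemon: Bystander: yellow lemon, 71x53x51 mm, origin under its centre. Leave alone.
- peeler: Bystander: dark green peeler lying flat, 170x25x18 mm, origin under its centre. Leave alone.
Things that resemble listed ones, but are neither listed nor needed, are in the scene too. Leave any red look-alike of the part that bears insert_grip alone.

How it is judged (in metres and radians):
At the end, for the whole second after the job is handed in: The insert lies in the slots with its leading (blade) edge within 2 mm of the end stop, within 4 mm of the frame's centre line, square to the frame within 0.05 rad, flat within 0.035 rad and with its ears within 2 mm of the ledges, released and at rest (x of end_stop_c0 in the frame of insert_grip between 0.034 and 0.051 m and y of insert_grip in the frame of slicer between -0.004 and 0.004 m and z of insert_grip in the frame of slicer between 0.0575 and 0.062 m and angle between the z axis of insert_grip and the z axis of slicer, either way round below 0.035 rad and angle between the x axis of insert_grip and the x axis of slicer, either way round below 0.05 rad and linear speed of insert below 0.01 m/s); the robot touches nothing.
It fails at once if the insert is rammed against the end stop (more than 20 N) (contact force between insert and end_stop above 20 N).
It fails at once if the insert is forced into the slicer frame (its contact forces with frame and clips add up to more than 45 N; about 16 N is normal in the clips) (contact force between insert and slicer above 45 N).
It fails at once if the tub is moved by more than 30 mm (distance of tub from where it was at the start of the episode above 0.03 m).
It fails at once if the lemon is moved by more than 30 mm (distance of lemon from where it was at the start of the episode above 0.03 m).
It fails at once if the peeler is moved by more than 30 mm (distance of peeler from where it was at the start of the episode above 0.03 m).
It also fails if it takes over 54 s, if anything falls off the work surface, if the arm or the gripper's body presses on something with over 40 N, if the wrist force passes 120 N, or if a joint passes its speed limit or range.

ROBOT

A 6-joint arm with a two-finger parallel gripper is mounted at the origin on a cart in front of the work surface, level with it; the furniture and walls round the work are solid. World frame = base frame: x ahead of the robot, y to its left, z up, the work surface at z = 0. Lengths are in m, angles in degrees, forces in N, time in s.
With the tool pointing down it reaches from about 0.3 to 0.75 m from the base axis. Payload 8.5 kg.
Tool frame: the origin (TCP) lies at the centre of the arm's flange, where the gripper is bolted on; the fingertips stand 173 mm ahead of it and the grasp point (between the pads) lies env.pinch_z ahead of it (env.pinch_z is the distance from the TCP to the grasp point, in m); z points along the fingers, y is the line along which they close (so a half turn about z gives the same grasp; the last joint's range is limited). The gripper opens to 85 mm and grips with 20 to 120 N. Pads are 22 mm wide; open, the fingers measure 114 mm over their backs; the gripper's body (76 mm by 85 mm) begins 54 mm behind the grasp point. The pads swing forward as they close: fully open they stand 13 mm farther back than shut.
Start: joints at [62.607, 21.807, 74.336, -0, 83.858, -12.336], TCP at [0.143, 0.531, 0.405] pointing down, gripper open.
Joint ranges: [-178.18, 178.18], [-50.72, 133.34], [12.68, 142.11], [-81.47, 261.47], [9.98, 163.14], [-165.26, 165.26]. Speed limits (degrees/s): [136.94, 136.94, 180, 180, 180, 180].

INTERFACE

Orientations are given as a 3x3 rotation matrix whose columns are the frame's x, y, z axes.
In Python, from rig import env, get_image, job, spotter gives the robot as it stands. The module is installed in compiled form; this text tells all that it offers.
- The arm moves only by the shell command python3 -m creep 'ROWS' [FORCE]. ROWS is text: rows parted by semicolons, each of 7 numbers parted by spaces: the turn, a rotation vector about the tool's x, y, z in units of 8 degrees (1.0 is 8 degrees), then the shift along the tool's x, y, z in units of 30 mm (1.0 is 30 mm), then the finger opening in mm, from 0 to 85.4. A call has 1 to 12 rows; each row is the pose to reach, as a shift and turn from the pose commanded when the call began, along the tool's axes at that moment; what a row does not reach only later rows make up. A row lasts 1/10 s, in which the tool goes at most 50 mm and 8.59 degrees, less where a joint would pass 70% of its speed; a pose out of reach is approached as far as the arm can. A call with a gripper value outside its range is refused whole. The fingers move at their own pace and stop on an object; FORCE is the grip in N (left out, the last holds). Time passes only in rows, so rows that repeat a pose let the fingers close. It gives the time, the measured TCP pose, the force, the opening and the grip force at its end, in the units of the state.
- env.observe(): the state, without advancing time (a new reading comes with each control period).
- get_image(name): name is "scene" or "top" or "wrist"; returns a dict with "image" (480x640x3 uint8, blue, green, red), "depth" (480x640 float32, m along the optical axis (not along the pixel's ray), 0 where there is no reading), "intrinsics" (3x3 intrinsics, pixels), "D" ([k1, k2, p1, p2, k3] as OpenCV has them; the pictures are not rectified), "view" (4x4, takes a point from world to camera coordinates). Camera axes: x right, y up, looking along -z (the intrinsics and any distortion apply to the point x, -y, -z); pixel columns grow to the right and rows downward; lengths in m; the calibration is good to about 2 mm. A picture is of the moment at which its call begins.
- job.close_job(): hands the job in; it is judged then, once.
Trained networks look in a picture, given as the dict that the camera call returned (one of the last four; its "shot" number tells which), for a name from the list of things; names that differ only in an ending like _2 or _b are one class to them, and where a whole thing is asked for, a point or a joint stands for the part that bears it (a point fixed in the world has none). Each returns a list of dicts, best first, with "p" (0 to 1); they miss things now and then, are a little off and sometimes report something else, mostly with a low value. They report only what shows in the picture. A call takes as long as a camera call. They do not tell look-alikes from the thing itself.
- spotter.boxes_of(label, picture): "xy" ([column, row] in pixels, amid what is visible of it).
The state is a dict: "time_s": time; "q": joint angles; "qvel": joint speeds; "joint_efforts": joint torques, N m; "position": TCP position; "tool_rot": TCP orientation; "ft_force": force on the tool from outside, world axes, zero at the start; "wrist_torque": the same for the moment, N m; "grip_width": finger opening in m; "gripper_force": force on a finger pad.
Only numpy, scipy, OpenCV 4.12 (cv2) and the standard library are available. Lean on these libraries where they do the work, as an engineer would, in place of code of your own. Each camera call takes 0.05 s, during which the arm holds its last target. There are 200 camera calls.

## Working session

There is one attempt and no reset: what is moved stays moved. The work goes in short steps, Python scripts to look and compute and a shell command to move; the robot and the scene stay as the last step left them, time stands still between calls to the robot, and variables do not carry over. Pictures are saved under pics/ and viewed, at most 10 in all, crops included, and the job is handed in when it is done.

```bash
mkdir -p pics; cat > h.py <<'E'
import numpy as np, cv2
from rig import env, get_image, job, spotter
def world(p,u,v,d=None,z=None):
    K=np.array(p["intrinsics"]);D=np.array(p["D"],float)
    x,y=cv2.undistortPoints(np.array([[[u,v]]],float),K,D)[0,0]
    V=np.linalg.inv(np.array(p["view"]))
    r=V[:3,:3]@np.array([x,-y,-1.]);o=V[:3,3]
    s=d if z is None else (z-o[2])/r[2]
    return o+s*r
def cloud(p):
    d=p["depth"];h,w=d.shape
    uv=np.stack(np.meshgrid(np.arange(w),np.arange(h)),-1).reshape(-1,1,2).astype(float)
    xy=cv2.undistortPoints(uv,np.array(p["intrinsics"]),np.array(p["D"],float))[:,0]
    V=np.linalg.inv(np.array(p["view"]));dd=d.reshape(-1,1)
    P=np.hstack([xy[:,:1]*dd,-xy[:,1:]*dd,-dd])@V[:3,:3].T+V[:3,3]
    P[dd[:,0]==0]=np.nan
    return P.reshape(h,w,3)
def proj(p,P):
    V=np.array(p["view"]);c=V[:3,:3]@np.array(P)+V[:3,3];c=c*[1,-1,-1]
    return cv2.projectPoints(c.reshape(1,1,3),np.zeros(3),np.zeros(3),np.array(p["intrinsics"]),np.array(p["D"],float))[0].ravel()
E
python3 - <<'E'
from h import *
s=env.observe();print(env.pinch_z,s["time_s"],s["tool_rot"],s["ft_force"])
ims=[]
for n in("top","scene"):
    p=get_image(n);ims.append(p["image"]);C=cloud(p)
    for l in("insert_grip","slicer","tub","lemon","peeler"):
        for b in spotter.boxes_of(l,p)[:3]:
            u,v=b["xy"];print(n,l,round(b["p"],2),np.round(b["xy"]),np.round(C[int(v),int(u)],3))
    cv2.imwrite(f"pics/{n}.png",p["image"])
    np.save(n+"C.npy",C)
E
```

```text
0.1547 0.0 [[-9.65660876e-01  2.59804922e-01 -6.89214900e-04]
 [ 2.59805645e-01  9.65659988e-01 -1.34734121e-03]
 [ 3.15501373e-04 -1.48013662e-03 -9.99998855e-01]] [-0.79600501  0.00795414  0.88748417]
top insert_grip 0.95 [318. 248.] [ 0.464 -0.021  0.003]
top insert_grip 0.7 [234. 246.] [0.461 0.218 0.038]
top slicer 0.97 [408. 238.] [ 0.495 -0.275  0.026]
top tub 0.68 [472. 212.] [ 0.568 -0.44   0.068]
top lemon 0.61 [164. 248.] [0.449 0.412 0.049]
top peeler 0.88 [462. 288.] [ 0.358 -0.429  0.015]
scene insert_grip 0.86 [302. 259.] [ 0.46  -0.031  0.01 ]
scene insert_grip 0.59 [258. 209.] [0.452 0.203 0.033]
scene slicer 0.81 [353. 286.] [ 0.52  -0.185  0.002]
scene tub 0.65 [437. 337.] [ 0.547 -0.453  0.074]
scene lemon 0.68 [224. 172.] [0.446 0.405 0.047]
scene peeler 0.81 [370. 388.] [ 0.362 -0.439  0.018]
```

View pics/top.png

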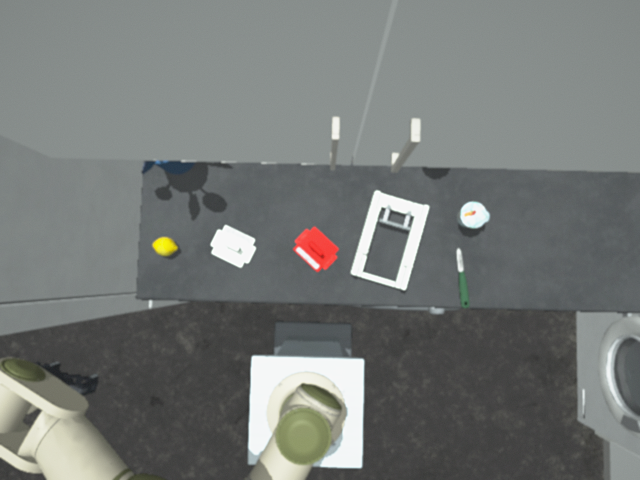

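View pics/scene.png

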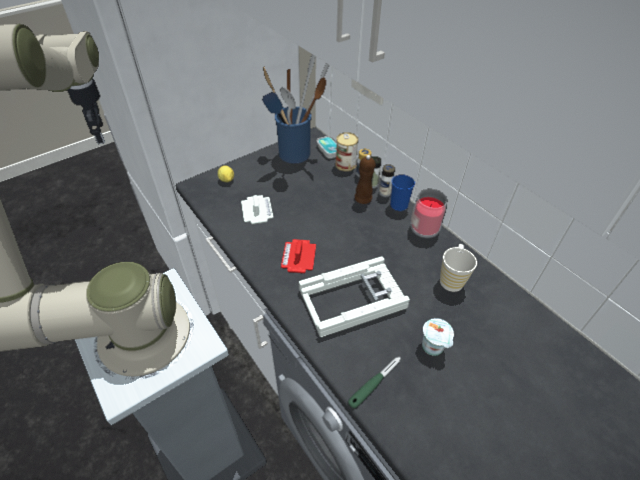

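Two candidates: white at top (234,246) / scene (258,209), and red at top (318,248) / scene (302,259). White fits the description, since the red one is the look-alike to leave alone. The slicer is at top (395,240), with its grey stop bar at the far end. I'll confirm with an enlarged crop and measure the yaws.

```bash
python3 - <<'E'
from h import *
a=cv2.imread("pics/scene.png")[180:235,225:295];b=cv2.imread("pics/top.png")[215:275,200:270]
cv2.imwrite("pics/crop.png",np.hstack([cv2.resize(a,(400,360),interpolation=2),cv2.resize(b,(400,360),interpolation=2)]))
im=cv2.imread("pics/top.png");C=np.load("topC.npy")
for nm,(x0,x1,y0,y1) in dict(ins=(205,262,220,272),sl=(345,435,185,298)).items():
    m=np.zeros(im.shape[:2],np.uint8);m[y0:y1,x0:x1]=(im[y0:y1,x0:x1].min(2)>130)
    ys,xs=np.nonzero(m);P=C[ys,xs];P=P[np.isfinite(P[:,0])&(P[:,2]>(.0 if nm=='ins' else .02))]
    r=cv2.minAreaRect((P[:,:2]*1000).astype(np.float32));print(nm,len(P),r,np.nanmedian(P[:,2]));print(cv2.boxPoints(r))
    if nm=="ins":
        Q=P[P[:,2]>.025];print(len(Q),Q.mean(0),cv2.minAreaRect((Q[:,:2]*1000).astype(np.float32)))
E
```

```text
ins 1229 ((461.0850830078125, 226.42263793945312), (127.87628936767578, 97.16754913330078), 66.2858657836914) 0.005746800515721295
[[390.8893  187.42232]
 [479.8524  148.3441 ]
 [531.2809  265.42297]
 [442.31778 304.50116]]
91 [0.45841508 0.22414446 0.04081482] ((459.2928161621094, 225.0614471435547), (48.11431884765625, 13.574787139892578), 65.23982238769531)
sl 2532 ((487.5677185058594, -221.11764526367188), (159.21080017089844, 245.20460510253906), 74.95792388916016) 0.037979038150974365
[[ 348.50647 -266.17664]
 [ 585.30927 -329.81418]
 [ 626.62897 -176.05865]
 [ 389.82617 -112.42111]]
```

View pics/crop.png

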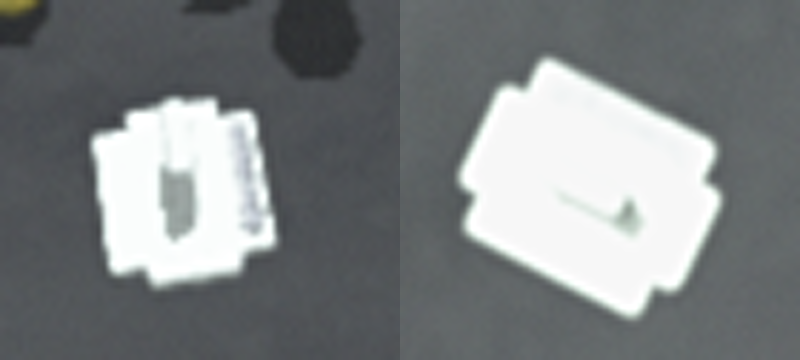

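The crop confirms it: the white plate has its toothed steel strip on the right side in the scene view, so the blade points away from the robot and insert yaw is about -24°. Slicer yaw is about -15°. Next I move above the insert.

```bash
R="0 0 12.4 -12.8 -7.1 3.5 85"; python3 -m creep '0 0 12.4 -12.8 -7.1 3.5 85;0 0 12.4 -12.8 -7.1 3.5 85;0 0 12.4 -12.8 -7.1 3.5 85;0 0 12.4 -12.8 -7.1 3.5 85;0 0 12.4 -12.8 -7.1 3.5 85;0 0 12.4 -12.8 -7.1 3.5 85;0 0 12.4 -12.8 -7.1 3.5 85;0 0 12.4 -12.8 -7.1 3.5 85;0 0 12.4 -12.8 -7.1 3.5 85;0 0 12.4 -12.8 -7.1 3.5 85;0 0 12.4 -12.8 -7.1 3.5 85;0 0 12.4 -12.8 -7.1 3.5 85'
python3 -m creep '0 0 0 0 0 0 85;0 0 0 0 0 0 85'
```

```text
time_s: 1.8
position: [0.4587, 0.2252, 0.2996]
tool_rot: [[0.417, 0.909, -0.0], [0.909, -0.417, -0.0], [-0.0, -0.0, -1.0]]
ft_force: [-0.7, -0.2, -0.2]
grip_width: 0.0849
gripper_force: 0.0
time_s: 2.0
position: [0.4584, 0.2257, 0.2998]
tool_rot: [[0.409, 0.913, 0.0], [0.913, -0.409, -0.0], [0.0, 0.0, -1.0]]
ft_force: [-0.3, 0.3, 0.2]
grip_width: 0.0849
gripper_force: 0.0
```

```bash
python3 - <<'E'
from h import *
p=get_image("wrist");cv2.imwrite("pics/w1.png",p["image"]);C=cloud(p);print(np.linalg.inv(np.array(p["view"]))[:3])
print(spotter.boxes_of("insert_grip",p)[:2])
im=p["image"];w=im.min(2)>120
def rect(m,n):
    P=C[m&np.isfinite(C[...,0])];
    P=P[np.hypot(P[:,0]-.459,P[:,1]-.225)<.09]
    print(n,len(P),P.mean(0) if len(P) else 0,cv2.minAreaRect((P[:,:2]*1000).astype(np.float32)) if len(P)>5 else 0)
rect((C[...,2]>.036)&(C[...,2]<.046),"bar");rect((C[...,2]>.003)&(C[...,2]<.012)&w,"plate")
s=env.observe();R=np.array(s["tool_rot"]);print(s["position"],np.degrees(np.arctan2(R[1,1],R[0,1])))
E
```

```text
[[ 9.13071358e-01  3.85506175e-01  1.32987537e-01  4.91981571e-01]
 [-4.07799806e-01  8.63250686e-01  2.97485413e-01  3.02618916e-01]
 [-1.19119198e-04 -3.25857701e-01  9.45418820e-01  2.68878885e-01]]
[{'xy': [427.2, 442.4], 'p': 0.81}, {'xy': [332.3, 217.1], 'p': 0.68}]
bar 1953 [0.46222291 0.22620721 0.0414564 ] ((461.5860595703125, 224.7444305419922), (49.238380432128906, 13.800446510314941), 66.70877838134766)
plate 19585 [0.46325399 0.22918931 0.00610396] ((461.34832763671875, 224.1939697265625), (120.04837799072266, 90.20536804199219), 65.92902374267578)
[0.45832872 0.22574788 0.29977813] -24.149130812512595
```

View pics/w1.png

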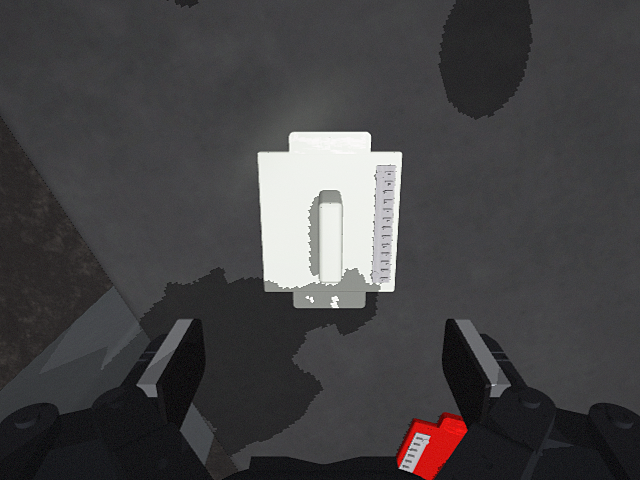

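The wrist view shows the white insert with its bar at (330,240) and the blade at the right (384,225), which is tool +y. The red look-alike at (430,447) is clear. I'll descend and grip.

```bash
python3 -m creep '0 0 0 0 .11 1 50;0 0 -.05 0 .11 2 50;0 0 -.05 0 .11 3 50;0 0 -.05 0 .11 3.5 50;0 0 -.05 0 .11 3.8 50;0 0 -.05 0 .11 3.8 50;0 0 -.05 0 .11 3.8 50'
python3 -m creep '0 0 0 0 0 0 5;0 0 0 0 0 0 5;0 0 0 0 0 0 5;0 0 0 0 0 0 5;0 0 0 0 0 0 5;0 0 0 0 0 0 5;0 0 0 0 0 0 5;0 0 0 0 0 0 5' 40
```

```text
time_s: 2.8
position: [0.4616, 0.2244, 0.1864]
tool_rot: [[0.404, 0.915, 0.001], [0.915, -0.404, 0.0], [0.001, 0.001, -1.0]]
ft_force: [0.8, 1.2, 0.2]
grip_width: 0.0502
gripper_force: 0.0
time_s: 3.6
position: [0.4615, 0.2244, 0.1864]
tool_rot: [[0.404, 0.915, 0.001], [0.915, -0.404, 0.0], [0.001, 0.001, -1.0]]
ft_force: [-0.8, -0.3, 5.9]
grip_width: 0.0135
gripper_force: 40.1
```

```bash
python3 -m creep '0 0 0 0 0 -.3 5;0 0 0 0 0 -1 5;0 0 0 0 0 -2 5;0 0 0 0 0 -3.3 5;0 0 0 -1.2 .3 -4.6 5;0 0 -.2 -2.6 .7 -5.6 5;0 0 -.5 -4 1.1 -5.6 5;0 0 -.8 -5.4 1.5 -5.6 5;0 0 -1.1 -6.8 1.9 -5.6 5;0 0 -1.1 -8.2 2.3 -5.6 5;0 0 -1.1 -9.5 2.7 -5.6 5;0 0 -1.1 -10.8 3.1 -5.6 5'
python3 -m creep '0 0 0 -1.4 .4 0 5;0 0 0 -2.3 .7 0 5;0 0 0 -2.9 .8 0 5;0 0 0 -2.9 .8 0 5;0 0 0 -2.9 .8 0 5;0 0 0 -2.9 .8 0 5'
python3 - <<'E'
from h import *
s=env.observe();R=np.array(s["tool_rot"]);print(s["position"],np.degrees(np.arctan2(R[1,1],R[0,1])))
p=get_image("wrist");cv2.imwrite("pics/w2.png",p["image"]);C=cloud(p);np.save("w2C.npy",C)
E
```

```text
time_s: 4.8
position: [0.4145, -0.1111, 0.3542]
tool_rot: [[0.26, 0.966, 0.0], [0.966, -0.26, -0.0], [-0.0, 0.0, -1.0]]
ft_force: [0.4, 0.2, -2.2]
grip_width: 0.0133
gripper_force: 39.2
time_s: 5.4
position: [0.4159, -0.1989, 0.3539]
tool_rot: [[0.259, 0.966, -0.0], [0.966, -0.259, 0.0], [0.0, -0.0, -1.0]]
ft_force: [-0.6, 1.0, -2.7]
grip_width: 0.0133
gripper_force: 39.2
[ 0.41586149 -0.19888602  0.35387561] -15.005179269832613
```

View pics/w2.png

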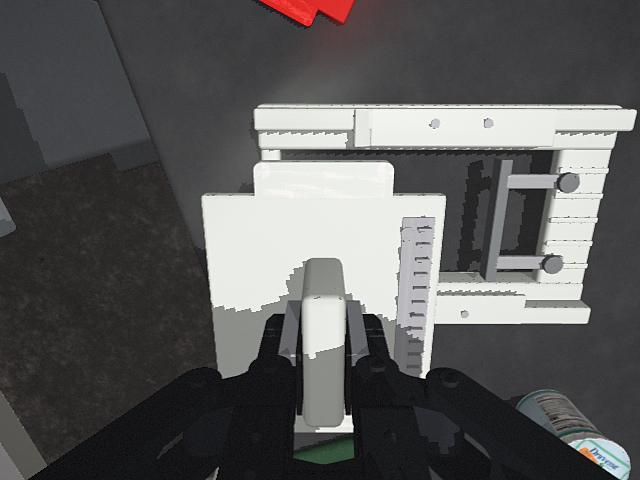

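The wrist view shows the insert square in the hand with the blade at the right (420,290). The frame's left rail runs along row 125, the far end is at column 600, and the grey stop bar is at (497,220). I'll fit both.

```bash
cat > fit.py <<'E'
from h import *
im=cv2.imread("pics/w2.png");C=np.load("w2C.npy");s=env.observe();T=np.array(s["position"]);R=np.array(s["tool_rot"])
ok=np.isfinite(C[...,0]);w=im.min(2)>110
m=ok&w&(C[...,2]>.034)&(C[...,2]<.05)&(C[...,0]<.7);P=C[m]
r=cv2.minAreaRect((P[:,:2]*1000).astype(np.float32));print("frame",len(P),r,"\n",cv2.boxPoints(r))
print("top z",np.percentile(P[:,2],[10,50,90]))
c,sn=np.cos(np.radians(-15)),np.sin(np.radians(-15));A=np.array([[c,-sn],[sn,c]])
# left rail outer edge: in -15deg axes
F=P[:,:2]@A
for lo in np.arange(.36,.64,.04):
    k=(F[:,0]>lo)&(F[:,0]<lo+.04)
    if k.sum()>30: print(round(lo,2),k.sum(),"v range",np.percentile(F[k,1],[.5,99.5]).round(4))
print("u range",np.percentile(F[:,0],[.2,99.8]))
g=ok&(im.max(2)<150)&(im.min(2)>50)&(C[...,2]>.015)&(C[...,2]<.06);g[:, :440]=0;g[330:]=0
G=C[g][:,:2]@A;print("grey u",np.percentile(G[:,0],[2,10,30,50,70,98]).round(4),len(G))
# insert
m=ok&w&(C[...,2]>.1)&(C[...,2]<.26);L=(C[m]-T)@R
L=L[np.abs(L[:,2]-np.median(L[:,2]))<.004]
print("plate z in tool",np.median(L[:,2]),cv2.minAreaRect((L[:,:2]*1000).astype(np.float32)),len(L))
c_=np.linalg.lstsq(np.c_[L[:,:2],np.ones(len(L))],L[:,2],rcond=None)[0];print("tilt",c_)
print("x/y range",np.percentile(L[:,0],[.2,99.8]),np.percentile(L[:,1],[.2,99.8]))
E
python3 fit.py
```

```text
frame 18831 ((486.39581298828125, -271.6461181640625), (271.7928466796875, 244.01559448242188), 79.91785430908203) 
 [[ 342.4821  -384.08533]
 [ 582.7295  -426.80267]
 [ 630.3096  -159.20691]
 [ 390.06213 -116.48956]]
top z [0.03819544 0.04318456 0.04427744]
0.4 1143 v range [-0.0251 -0.0113]
0.44 1632 v range [-0.0346 -0.0113]
0.48 2393 v range [-0.0351 -0.0113]
0.52 3357 v range [-0.1664 -0.0114]
0.56 5974 v range [-0.1663 -0.0117]
0.6 3544 v range [-0.1667 -0.0114]
0.64 788 v range [-0.2604 -0.0117]
u range [0.40913947 0.65524338]
grey u [0.5438 0.5636 0.5749 0.5904 0.6163 0.6473] 5465
plate z in tool 0.18044197106570584 ((-0.23847579956054688, -0.5927276611328125), (90.16324615478516, 120.89422607421875), 89.6633071899414) 34405
tilt [ 0.0051506  -0.00622692  0.18025608]
x/y range [-0.05915794  0.05993416] [-0.04521172  0.04380143]
```

```bash
cat > prof.py <<'E'
from h import *
im=cv2.imread("pics/w2.png");C=np.load("w2C.npy");ok=np.isfinite(C[...,0])&(C[...,2]<.06)
P=C[ok];B=im[ok];c,sn=np.cos(np.radians(-15)),np.sin(np.radians(-15));A=np.array([[c,-sn],[sn,c]]);F=P[:,:2]@A
for u0,u1 in((.42,.46),(.54,.56),(.61,.63)):
    print(u0)
    for a,b in((-.176,-.13),(-.052,-.006)):
        o=[]
        for v in np.arange(a,b,.002):
            k=(F[:,0]>u0)&(F[:,0]<u1)&(np.abs(F[:,1]-v-.001)<.001)
            o.append(f"{(v+.001)*1000:.0f}:{np.median(P[k,2])*1000:.0f}" if k.sum()>4 else f"{(v+.001)*1000:.0f}:-")
        print(" ".join(o))
print("stop: u profile at v=-.09..-.05, brightness")
o=[]
for u in np.arange(.53,.60,.002):
    k=(np.abs(F[:,0]-u)<.001)&(F[:,1]>-.10)&(F[:,1]<-.075)
    o.append(f"{u*1000:.0f}:{np.median(P[k,2])*1000:.0f}" if k.sum()>4 else "-")
print(" ".join(o))
E
python3 prof.py
```

```text
0.42
-175:- -173:- -171:- -169:- -167:- -165:- -163:- -161:- -159:- -157:- -155:- -153:- -151:- -149:- -147:- -145:- -143:- -141:- -139:- -137:- -135:- -133:- -131:-
-51:-0 -49:-0 -47:0 -45:0 -43:0 -41:18 -39:28 -37:30 -35:30 -33:30 -31:30 -29:30 -27:30 -25:42 -23:43 -21:43 -19:43 -17:43 -15:43 -13:43 -11:40 -9:1 -7:-0
0.54
-175:- -173:- -171:- -169:- -167:43 -165:43 -163:43 -161:44 -159:44 -157:44 -155:44 -153:43 -151:44 -149:43 -147:43 -145:42 -143:31 -141:29 -139:20 -137:-0 -135:-0 -133:-0 -131:-0
-51:-0 -49:0 -47:-0 -45:-0 -43:0 -41:- -39:29 -37:29 -35:43 -33:43 -31:43 -29:44 -27:43 -25:43 -23:43 -21:43 -19:44 -17:43 -15:43 -13:43 -11:36 -9:21 -7:-0
0.61
-175:- -173:- -171:- -169:- -167:43 -165:43 -163:43 -161:44 -159:43 -157:43 -155:43 -153:36 -151:30 -149:30 -147:30 -145:30 -143:30 -141:28 -139:23 -137:28 -135:28 -133:28 -131:27
-51:25 -49:24 -47:21 -45:25 -43:27 -41:27 -39:28 -37:30 -35:30 -33:30 -31:30 -29:30 -27:30 -25:43 -23:43 -21:43 -19:43 -17:43 -15:44 -13:43 -11:33 -9:9 -7:-0
stop: u profile at v=-.09..-.05, brightness
- 532:-1 - - - 540:-1 - - 546:-0 548:0 550:-0 552:-0 554:-0 556:-0 558:-0 560:0 562:-0 564:-0 566:-0 568:0 570:-0 572:30 574:37 576:37 578:37 580:0 582:-0 - - - - - - 596:0 598:-0
```

Frame fit: yaw is -15.05°, centre line v is -0.0896 and origin u is 0.505. The stop face is near frame x 66, so home centre is about x 21–22. I'll shift over the ledges and lower to just above them.

```bash
python3 -m creep '0 0 0 -.16 -.33 0 5;0 0 0 -.16 -.33 0 5;0 0 0 -.16 -.33 1 5;0 0 0 -.16 -.33 2 5;0 0 0 -.16 -.33 3 5;0 0 0 -.16 -.33 3.8 5;0 0 0 -.16 -.33 4.2 5;0 0 0 -.16 -.33 4.4 5;0 0 0 -.16 -.33 4.4 5;0 0 0 -.16 -.33 4.4 5'
python3 - <<'E'
from h import *
s=env.observe();T=np.array(s["position"]);R=np.array(s["tool_rot"]);print(T,s["ft_force"])
p=get_image("wrist");im=p["image"];cv2.imwrite("pics/w3.png",im);cv2.imwrite("pics/w2.png",im);C=cloud(p);np.save("w2C.npy",C)
c,sn=np.cos(np.radians(-15)),np.sin(np.radians(-15));A=np.array([[c,-sn],[sn,c]]);print("tool uv",T[:2]@A)
E
python3 prof.py | head -4
```

```text
time_s: 6.45
position: [0.4053, -0.202, 0.2223]
tool_rot: [[0.26, 0.966, 0.001], [0.966, -0.26, -0.001], [-0.0, 0.001, -1.0]]
ft_force: [0.1, -0.6, -0.9]
grip_width: 0.0134
gripper_force: 39.2
[ 0.40528303 -0.20200391  0.22234556] [ 0.09890219 -0.56080767 -0.86168787]
tool uv [ 0.4437558  -0.09022583]
0.42
-175:- -173:- -171:- -169:- -167:43 -165:43 -163:43 -161:43 -159:44 -157:43 -155:43 -153:41 -151:42 -149:42 -147:42 -145:42 -143:42 -141:42 -139:- -137:- -135:- -133:- -131:-
-51:42 -49:42 -47:42 -45:42 -43:42 -41:42 -39:42 -37:42 -35:42 -33:42 -31:40 -29:30 -27:30 -25:43 -23:43 -21:43 -19:43 -17:43 -15:43 -13:43 -11:32 -9:1 -7:-0
0.54
```

View pics/w3.png

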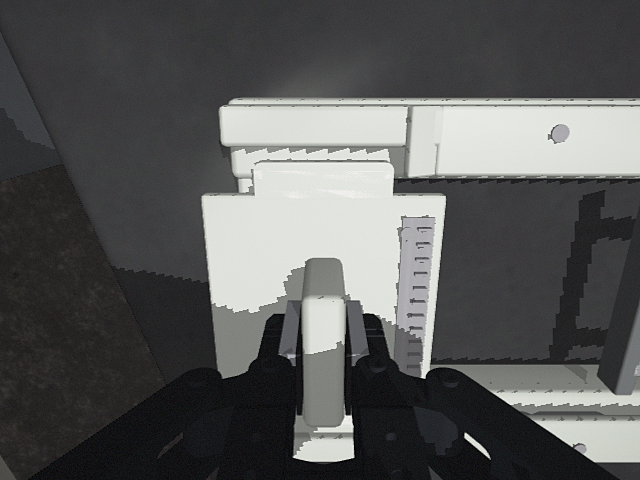

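The wrist view shows the left ear (260–390, 175) over the open ledge, 4.5 mm from the wall and clear of the lip mouth at column 408. I'll nudge +0.5 mm and lower gently.

```bash
python3 -m creep '0 0 0 .02 0 .1 5;0 0 0 .02 0 .14 5;0 0 0 .02 0 .16 5;0 0 0 .02 0 .16 5'; python3 -m creep '0 0 0 0 0 .02 5;0 0 0 0 0 .02 5'; python3 -m creep '0 0 0 0 0 .02 5;0 0 0 0 0 .02 5'
```

```text
time_s: 6.9
position: [0.4053, -0.2013, 0.2169]
tool_rot: [[0.26, 0.966, -0.0], [0.966, -0.26, 0.0], [0.0, -0.0, -1.0]]
ft_force: [-0.4, 0.1, -2.1]
grip_width: 0.0137
gripper_force: 39.2
time_s: 7.1
position: [0.4053, -0.2014, 0.2164]
tool_rot: [[0.26, 0.966, 0.0], [0.966, -0.26, -0.0], [-0.0, 0.0, -1.0]]
ft_force: [-0.1, -0.4, -0.4]
grip_width: 0.013
gripper_force: 39.5
time_s: 7.3
position: [0.4053, -0.2013, 0.2164]
tool_rot: [[0.26, 0.966, 0.001], [0.966, -0.26, -0.001], [-0.0, 0.001, -1.0]]
ft_force: [-2.8, 1.3, 8.7]
grip_width: 0.0131
gripper_force: 40.8
```

```bash
python3 -m creep '0 0 0 0 0 -.02 5;0 0 0 0 .1 -.025 5;0 0 0 0 .22 -.025 5;0 0 0 0 .34 -.025 5;0 0 0 0 .46 -.025 5;0 0 0 0 .58 -.025 5;0 0 0 0 .7 -.025 5;0 0 0 0 .82 -.025 5;0 0 0 0 .94 -.025 5;0 0 0 0 1.06 -.025 5;0 0 0 0 1.18 -.025 5;0 0 0 0 1.18 -.025 5'
```

```text
time_s: 8.5
position: [0.4399, -0.2107, 0.2164]
tool_rot: [[0.26, 0.966, 0.0], [0.966, -0.26, -0.0], [-0.0, 0.0, -1.0]]
ft_force: [-0.2, -0.2, 0.1]
grip_width: 0.0134
gripper_force: 39.6
```

```bash
python3 -m creep '0 0 0 0 .07 0 5;0 0 0 0 .14 0 5;0 0 0 0 .21 0 5;0 0 0 0 .28 0 5;0 0 0 0 .35 0 5;0 0 0 0 .4 0 5;0 0 0 0 .4 0 5' | grep -v rot; python3 -m creep '0 0 0 0 .07 0 5;0 0 0 0 .14 0 5;0 0 0 0 .2 0 5;0 0 0 0 .27 0 5;0 0 0 0 .27 0 5'
```

```text
time_s: 9.2
position: [0.4512, -0.2137, 0.2164]
ft_force: [-1.4, 1.0, 0.1]
grip_width: 0.0136
gripper_force: 39.7
time_s: 9.7
position: [0.4592, -0.2159, 0.2164]
tool_rot: [[0.26, 0.966, 0.001], [0.966, -0.26, -0.0], [-0.0, 0.001, -1.0]]
ft_force: [1.2, 0.9, -1.1]
grip_width: 0.0134
gripper_force: 39.5
```

```bash
python3 -m creep '0 0 0 0 .05 0 5;0 0 0 0 .1 0 5;0 0 0 0 .15 0 5;0 0 0 0 .2 0 5;0 0 0 0 .2 0 5' | grep -E "pos|ft"; python3 -m creep '0 0 0 0 .05 0 5;0 0 0 0 .1 0 5;0 0 0 0 .15 0 5;0 0 0 0 .2 0 5;0 0 0 0 .2 0 5'| grep -E "pos|ft"; python3 -m creep '0 0 0 0 .04 0 5;0 0 0 0 .08 0 5;0 0 0 0 .12 0 5;0 0 0 0 .12 0 5'| grep -E "pos|ft|rot"
```

```text
position: [0.4649, -0.2174, 0.2164]
ft_force: [-0.5, 0.5, -1.1]
position: [0.4707, -0.219, 0.2164]
ft_force: [-0.6, 1.6, -1.2]
position: [0.4741, -0.2199, 0.2165]
tool_rot: [[0.26, 0.966, 0.0], [0.966, -0.26, -0.0], [-0.0, 0.0, -1.0]]
ft_force: [-0.6, 0.7, -1.0]
```

```bash
python3 - <<'E'
from h import *
p=get_image("wrist");im=p["image"];cv2.imwrite("pics/w4.png",im);cv2.imwrite("pics/w2.png",im);np.save("w2C.npy",cloud(p))
E
python3 prof.py; python3 fit.py | tail -3
```

```text
0.42
-175:- -173:- -171:- -169:- -167:- -165:- -163:- -161:- -159:- -157:43 -155:43 -153:39 -151:- -149:- -147:30 -145:0 -143:0 -141:2 -139:16 -137:-0 -135:0 -133:0 -131:-0
-51:0 -49:0 -47:0 -45:0 -43:17 -41:18 -39:28 -37:30 -35:30 -33:30 -31:30 -29:30 -27:30 -25:42 -23:43 -21:43 -19:43 -17:43 -15:43 -13:43 -11:34 -9:1 -7:-0
0.54
-175:- -173:- -171:- -169:- -167:- -165:- -163:- -161:- -159:- -157:- -155:- -153:- -151:- -149:- -147:- -145:- -143:- -141:- -139:- -137:- -135:- -133:- -131:-
-51:37 -49:36 -47:35 -45:36 -43:36 -41:34 -39:28 -37:29 -35:43 -33:43 -31:43 -29:43 -27:43 -25:43 -23:43 -21:44 -19:44 -17:43 -15:43 -13:43 -11:31 -9:1 -7:-0
0.61
-175:- -173:- -171:- -169:- -167:- -165:- -163:- -161:- -159:- -157:- -155:39 -153:35 -151:30 -149:30 -147:30 -145:30 -143:30 -141:29 -139:25 -137:1 -135:0 -133:0 -131:-0
-51:26 -49:24 -47:23 -45:27 -43:27 -41:28 -39:28 -37:30 -35:30 -33:30 -31:30 -29:30 -27:30 -25:43 -23:43 -21:43 -19:43 -17:43 -15:43 -13:43 -11:29 -9:1 -7:-0
stop: u profile at v=-.09..-.05, brightness
530:36 532:36 534:36 536:36 538:36 540:36 542:36 544:37 546:37 548:37 550:38 552:38 554:37 556:36 558:36 560:35 - - - - 570:-0 572:31 574:37 576:37 578:37 580:0 582:-1 - - - - - - 596:0 598:-0
plate z in tool 0.09849095193491128 ((11.844982147216797, 25.976850509643555), (61.3769416809082, 1.7704812288284302), 89.48722839355469) 8
tilt [ 0.26049932 -0.01980439  0.09620985]
x/y range [0.01068566 0.0129675 ] [-0.00467587  0.05664997]
```

View pics/w4.png

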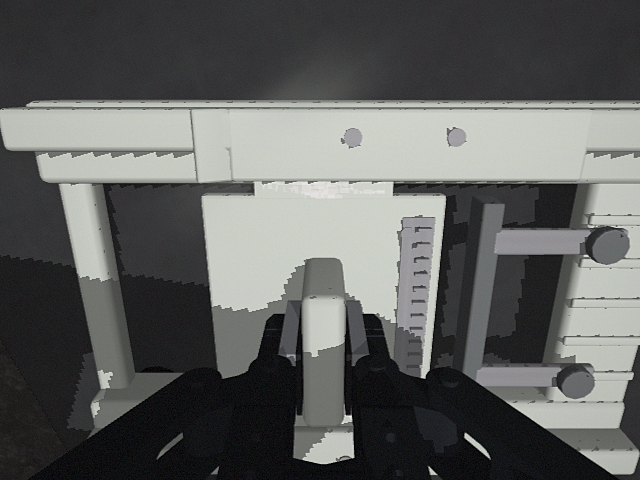

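The insert is in the slots, square, and still held the same way. Its leading edge is at u 0.560 and the stop face at about 0.571, so 11 mm remain. I'll go 6 mm, then creep.

```bash
python3 -m creep '0 0 0 0 .03 0 5;0 0 0 0 .06 0 5;0 0 0 0 .09 0 5;0 0 0 0 .1 0 5' | grep -E "pos|ft"; python3 -m creep '0 0 0 0 .03 0 5;0 0 0 0 .06 0 5;0 0 0 0 .09 0 5;0 0 0 0 .1 0 5'| grep -E "pos|ft"; python3 -m creep '0 0 0 0 .03 0 5;0 0 0 0 .05 0 5;0 0 0 0 .05 0 5'| grep -E "pos|ft"
```

```text
position: [0.4769, -0.2206, 0.2165]
ft_force: [-1.5, 1.6, -0.3]
position: [0.4796, -0.2212, 0.2165]
ft_force: [-4.3, 4.4, 2.8]
position: [0.4808, -0.2215, 0.2165]
ft_force: [-5.8, 3.9, 2.9]
```

```bash
for i in 1; do python3 -m creep '0 0 0 0 .02 0 5;0 0 0 0 .03 0 5;0 0 0 0 .03 0 5'| grep -E "pos|ft"; python3 -m creep '0 0 0 0 .02 0 5;0 0 0 0 .02 0 5;0 0 0 0 .02 0 5'| grep -E "pos|ft";  python3 -m creep '0 0 0 0 .02 0 5;0 0 0 0 .02 0 5;0 0 0 0 .02 0 5'| grep -E "pos|ft"; done
```

```text
position: [0.4817, -0.2218, 0.2165]
ft_force: [-5.5, 3.1, 2.7]
position: [0.4825, -0.2221, 0.2165]
ft_force: [-3.0, 2.2, 1.7]
position: [0.4833, -0.2223, 0.2164]
ft_force: [-3.2, 3.1, 0.3]
```

```bash
python3 -m creep '0 0 0 0 .01 0 5;0 0 0 0 .017 0 5;0 0 0 0 .017 0 5'| grep -E "pos|ft"; python3 -m creep '0 0 0 0 .01 0 5;0 0 0 0 .017 0 5;0 0 0 0 .017 0 5'| grep -E "pos|ft"
```

```text
position: [0.4837, -0.2224, 0.2165]
ft_force: [-3.5, 2.9, 0.5]
position: [0.4842, -0.2226, 0.2165]
ft_force: [-3.6, 3.1, 1.0]
```

```bash
python3 -m creep '0 0 0 0 .01 0 5;0 0 0 0 .017 0 5;0 0 0 0 .017 0 5'| grep -E "pos|ft"
```

```text
position: [0.4847, -0.2227, 0.2165]
ft_force: [-2.9, 3.4, 0.2]
```

```bash
python3 -m creep '0 0 0 0 .01 0 5;0 0 0 0 .014 0 5;0 0 0 0 .014 0 5'| grep -E "pos|ft"
```

```text
position: [0.4851, -0.2228, 0.2165]
ft_force: [-2.5, 1.7, 0.6]
```

```bash
python3 -m creep '0 0 0 0 .01 0 5;0 0 0 0 .014 0 5;0 0 0 0 .014 0 5'| grep -E "pos|ft"
```

```text
position: [0.4855, -0.223, 0.2165]
ft_force: [-3.4, 3.7, 0.1]
```

```bash
python3 -m creep '0 0 0 0 .01 0 5;0 0 0 0 .014 0 5;0 0 0 0 .014 0 5'| grep -E "pos|ft"
```

```text
position: [0.4859, -0.2231, 0.2165]
ft_force: [-2.6, 2.5, 0.1]
```

```bash
python3 -m creep '0 0 0 0 .01 0 5;0 0 0 0 .014 0 5;0 0 0 0 .014 0 5'| grep -E "pos|ft"
```

```text
position: [0.4863, -0.2232, 0.2165]
ft_force: [-3.5, 2.5, -0.2]
```

```bash
python3 -m creep '0 0 0 0 .01 0 5;0 0 0 0 .014 0 5;0 0 0 0 .014 0 5'| grep -E "pos|ft"
```

```text
position: [0.4867, -0.2232, 0.2165]
ft_force: [-3.7, 2.9, 0.8]
```

```bash
python3 -m creep '0 0 0 0 .01 0 5;0 0 0 0 .014 0 5;0 0 0 0 .014 0 5'| grep -E "pos|ft"
```

```text
position: [0.4868, -0.2233, 0.2165]
ft_force: [-6.4, 2.1, 2.6]
```

```bash
python3 -m creep '0 0 0 0 .006 0 5;0 0 0 0 .01 0 5;0 0 0 0 .01 0 5'| grep -E "pos|ft|rot"
```

```text
position: [0.487, -0.2233, 0.2165]
tool_rot: [[0.26, 0.966, -0.002], [0.966, -0.26, 0.001], [0.0, -0.002, -1.0]]
ft_force: [-7.7, 3.4, 2.9]
```

```bash
python3 -m creep '0 0 0 0 .006 0 5;0 0 0 0 .012 0 5;0 0 0 0 .012 0 5'| grep -E "pos|ft|rot"
```

```text
position: [0.4871, -0.2234, 0.2165]
tool_rot: [[0.26, 0.966, -0.003], [0.966, -0.26, 0.001], [0.0, -0.003, -1.0]]
ft_force: [-9.5, 2.9, 4.3]
```

Force is rising with no travel, so this is the firm stop (about 10 N total, of which about 4 N is drag). I'll ease the push, open the fingers and retreat upward.

```bash
python3 -m creep '0 0 0 0 -.02 0 5;0 0 0 0 -.03 0 5;0 0 0 0 -.03 0 14;0 0 0 0 -.03 0 20;0 0 0 0 -.03 0 40;0 0 0 0 -.03 0 40;0 0 0 0 -.03 0 40;0 0 0 0 -.03 0 40'; python3 -m creep '0 0 0 0 0 -.3 40;0 0 0 0 0 -1 40;0 0 0 0 0 -2 40;0 0 0 0 0 -3 40;0 0 0 0 0 -4 40;0 0 0 0 0 -4 40;0 0 0 0 0 -4 40'
python3 - <<'E'
from h import *
p=get_image("wrist");im=p["image"];cv2.imwrite("pics/w5.png",im);C=cloud(p)
P=C[np.isfinite(C[...,0])];c,sn=np.cos(np.radians(-15)),np.sin(np.radians(-15));A=np.array([[c,-sn],[sn,c]]);F=P[:,:2]@A
k=(abs(F[:,0]-.527)<.044)&(abs(F[:,1]+.0896)<.046)&(P[:,2]>.03)&(P[:,2]<.045)
print("plate z, tilt",np.linalg.lstsq(np.c_[F[k]-[.527,-.0896],np.ones(k.sum())],P[k,2],rcond=None)[0])
b=C[(C[...,2]>.068)&(C[...,2]<.078)];b=b[np.hypot(b[:,0]-.487,b[:,1]+.223)<.04];r=cv2.minAreaRect((b[:,:2]*1000).astype(np.float32));print("bar",r,np.array(r[0])@A)
for z in np.arange(.55,.59,.001):
    q=(abs(F[:,0]-z)<.0005)&(abs(F[:,1]+.0896)<.03);print(round(z*1000),np.round(np.median(P[q,2])*1000) if q.sum()>3 else '-',end='; ')
E
```

```text
time_s: 17.25
position: [0.487, -0.2234, 0.2165]
tool_rot: [[0.26, 0.966, 0.0], [0.966, -0.26, -0.0], [-0.0, 0.0, -1.0]]
ft_force: [-0.2, 1.0, 0.2]
grip_width: 0.0401
gripper_force: 0.0
time_s: 17.95
position: [0.4867, -0.2232, 0.3371]
tool_rot: [[0.26, 0.966, 0.001], [0.966, -0.26, -0.001], [-0.001, 0.001, -1.0]]
ft_force: [0.3, 0.3, -0.7]
grip_width: 0.0396
gripper_force: 0.0
plate z, tilt [ 0.00852326 -0.00100359  0.03618967]
bar ((486.0344543457031, -222.29579162597656), (49.87593078613281, 13.885037422180176), 75.47938537597656) [527.00761644 -88.92627285]
550 215.0; 551 218.0; 552 214.0; 553 211.0; 554 212.0; 555 213.0; 556 193.0; 557 192.0; 558 190.0; 559 187.0; 560 182.0; 561 188.0; 562 215.0; 563 217.0; 564 216.0; 565 216.0; 566 218.0; 567 218.0; 568 219.0; 569 221.0; 570 222.0; 571 222.0; 572 222.0; 573 224.0; 574 230.0; 575 227.0; 576 226.0; 577 225.0; 578 225.0; 579 225.0; 580 227.0; 581 232.0; 582 235.0; 583 236.0; 584 236.0; 585 238.0; 586 240.0; 587 241.0; 588 1.0; 589 0.0;
```

View pics/w5.png

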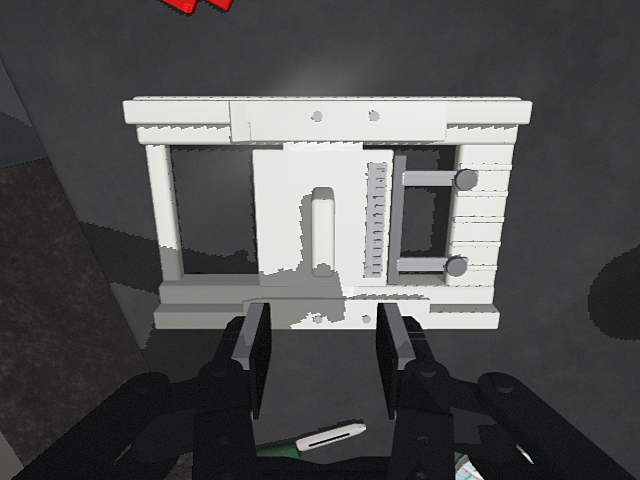

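The insert is released, flat and square. Its blade edge (column 393) sits against the grey stop bar (column 395), and it is about 1 mm from the centre line. Handing in.

```bash
python3 -c "
from rig import job
print(job.close_job())"
```

```text
the job is handed in; nothing more can be done
None
```

The blade insert is fully home against the end stop, released and lying flat and square in the frame; the push peaked at about 10 N, nothing else was touched, and the job is handed in (no verdict was reported back).

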